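# Load the dosing pump's cassette, lock it and set the flow dial

## Robot

A 6-joint arm with a two-finger parallel gripper is mounted at the origin on the work surface. World frame = base frame: x ahead of the robot, y to its left, z up, the work surface at z = 0. Lengths are in m, angles in rad, forces in N, time in s.
With the tool pointing down it reaches from about 0.25 to 0.775 m from the base axis. Payload 4 kg.
Tool frame: the origin (TCP) lies midway between the tips of the shut fingers; the grasp point (between the pads) lies 19 mm behind it; z points along the fingers, x is the direction in which the jaws open and shut, and the axes are right-handed (so a half turn about z gives the same grasp; the last joint's range is limited). The gripper opens to 94 mm and grips with 3 to 60 N. Pads are 16 mm wide; open, the fingers measure 119 mm over their backs; the gripper's body (75 mm by 177 mm) begins 78 mm behind the grasp point.
Start: joints at [-1.214, 0.087, 1.371, -0, 1.684, -0.103], TCP at [0.244, -0.493, 0.206] pointing down, gripper open.
Joint ranges: [-3.1, 3.1], [-0.76, 2.03], [0.27, 2.55], [-1.08, 4.22], [0.17, 2.65], [-2.57, 2.57]. Speed limits (rad/s): [2.79, 2.79, 3.14, 3.14, 3.14, 3.14].

## Interface

Orientations are given as [roll, pitch, yaw] about the fixed x, y, z axes, in that order (R = Rz(yaw) Ry(pitch) Rx(roll)).
In Python, from bench import robot, eyes, close_job gives the robot as it stands.
- The arm moves only by the shell command python3 -m jog 'ROWS'. ROWS is JSON, a list of rows, each a list of 3 entries, a list of its own where there are three numbers: the turn, a rotation vector about the tool's x, y, z in degrees, then the shift along the tool's x, y, z in mm, then the closure, from -1 (fully open) to 1 (shut). In form: [[[wx, wy, wz], [x, y, z], claw], ...]. A call has 1 to 5 rows; each row is the pose to reach, as a shift and turn from the pose commanded when the call began, along the tool's axes at that moment; what a row does not reach only later rows make up. A row lasts 1/10 s, in which the tool goes at most 50 mm and 8.59 degrees, less where a joint would pass 70% of its speed; a pose out of reach is approached as far as the arm can. A call with a gripper value outside its range is refused whole. The fingers move at their own pace and stop on an object; the grip force is fixed at half the most. Time passes only in rows, so rows that repeat a pose let the fingers close. It gives the time, the measured TCP pose, the force and the opening at its end, in the units of the state.
- robot.get_obs(): the state, without advancing time (a new reading comes with each control period).
- eyes.snapshot(name): name is "scene" or "top" or "wrist"; returns (picture, depth): 420x560x3 uint8, red, green, blue; 420x560 float32, m along the optical axis (not along the pixel's ray), 0 where there is no reading.
- eyes.camera_params(name): a dict with "mtx" (3x3 intrinsics, pixels), "k1" (the pictures are not rectified: a ray, as slopes to the right and down, at radius r is drawn at 1 + k1 r^2 times it, then the intrinsics apply), "world_to_cam" (4x4, takes a point from world to camera coordinates). Camera axes: x right, y up, looking along -z (the intrinsics and any distortion apply to the point x, -y, -z); pixel columns grow to the right and rows downward; lengths in m; the calibration is good to about 2 mm. A picture is of the moment at which its call begins: read the wrist's pose just before it. camera_params takes no time and is no camera call; for the wrist camera it gives the pose at the moment of the call.
- close_job(): hands the job in, once; it reports no verdict.
The state is a dict: "time": time; "joint_positions": joint angles; "qvel": joint speeds; "joint_torque": joint torques, N m; "tool_pos": TCP position; "ee_rot": TCP orientation; "wrist_force": force on the tool from outside, world axes, zero at the start; "wrist_torque": the same for the moment, N m; "width": finger opening in m.
Only numpy, scipy, OpenCV 4.12 (cv2) and the standard library are available. Lean on these libraries where they do the work, as an engineer would, in place of code of your own. Each camera call takes 0.05 s, during which the arm holds its last target. There are 200 camera calls.

## Task

Get the dosing pump ready for the next run: drop the blue cassette upright into the pump's black pocket so that it sits fully home, swing the red-knobbed locking lever all the way shut over it, and only then turn the flow dial until its white pointer line points at the green tab. Leave the orange cassette and the black ink bottle where they stand.

Things in the scene. Friction and masses are not known exactly. Their poses are not given: they have to be found in the camera images.
- pump: White, low dosing pump unit, fixed to the bench (it does not move when pushed): 180 (its x) by 300 (its y) mm, flat deck 50 mm above its underside. Origin: centre of its underside; x points away from the operator's edge. On the deck are a black socket block with the pocket (+y half), a swinging lever, and a dial (-y half).
- pocket (a point): Centre of the pocket's floor (at deck height). The pocket is a rectangular well, 56.4 mm along the pump's x and 36.4 mm along its y, in a black socket block 84 by 64 mm that stands 24 mm above this floor; its mouth has a 3 mm chamfer. Axes parallel to the pump's.
- blue_cassette: Loose blue plastic block, 54 (its x) by 34 (its y) by 52 mm high, about 120 g, white label on top, white discs on its long sides. Its lowest 5 mm are 2 mm smaller on each side. Origin: centre of its underside, z up. Fits the pocket either way round, 1.2 mm free on each side; seated, its top is 28 mm above the socket block, 52 mm above the pocket floor.
- lever (a joint): Lever angle about its upright hinge, rad: 0 is shut (steel bar along the pump's -x from the hinge, over the pocket); grows to 1.75 as it swings open, clockwise from above, towards the pump's +y. Stays where left; about 1 N at the knob moves it. The bar (14 mm wide, 8 mm thick, underside 2.5 mm above a seated cassette) strikes a cassette that is not home.
- lever_hinge (a point): On the lever's hinge axis, at the bar's underside, 104.5 mm above the bench; 68 mm from the pocket's centre along the pump's +x.
- lever_knob (a point): Centre of the lever's upright red knob (18 mm diameter), 118 mm from the hinge axis at the bar's end. The knob rises from the bar's underside to 13 mm above this point; the bar's top is 12.5 mm below this point. It may be pushed from the side or pinched from above. It turns with the lever.
- dial (a joint): Angle of the flow dial about its upright axis, rad: grows clockwise seen from above, 0 to 4.71; stays where it is left.
- dial_grip (a point): On the dial's axis, at the height to grip, 75 mm above the bench. The grip is an upright black bar 50 mm long, 14 mm thick, rising from 59 mm to 86 mm above the bench, on a black disc of 58 mm diameter.
- pointer (a point): Tip of the dial's pointer, 36 mm from the dial's axis in the direction of the white line (which runs along one half of the grip bar); turns with the dial. This point's x axis points along the white line, away from the dial's axis.
- mark (a point): Centre of the green tab that marks the wanted setting, lying on the pump's deck beside the dial, 36 mm from the dial's axis (14 by 7 by 3 mm). The dial is set when the pointer lies right above this point.
- orange_cassette: Orange cassette of the same shape and size, standing on the bench; for another pump, not to be disturbed. Origin: centre of its underside.
- ink_bottle: Black bottle with a red cap, 64 mm diameter, 150 mm high, standing loose on the bench. Origin: centre of its underside.
- vial_tray: Blue tray of capped vials, 200 (x) by 280 (y) mm, 58 mm high over the vials, fixed on the bench. Origin: centre of its underside.
Not all that is in view belongs to the job. What is meant by the blue_cassette is not purple or yellow, and is the smaller of those in its own colour.

How it is judged:
On the way, in this order (a step that is already met when the one before it is completed fails the run):
1. the blue cassette sits fully home in the pocket, the lever still open (horizontal distance between blue_cassette and pocket below 0.003 m and z of blue_cassette in the frame of pocket below 0.0025 m and angle between blue_cassette's own z axis and vertical below 0.07 rad and value of joint lever above 0.5 rad), for 0.2 s.
2. the lever is shut over the seated cassette (horizontal distance between blue_cassette and pocket below 0.003 m and z of blue_cassette in the frame of pocket below 0.0025 m and angle between blue_cassette's own z axis and vertical below 0.07 rad and value of joint lever below 0.1 rad), for 0.2 s.
3. the dial's pointer is at the green tab (value of joint lever below 0.1 rad and horizontal distance between pointer and mark below 0.005 m), for 0.2 s.
At the end, for the whole second after the job is handed in: Blue cassette at rest in the pocket: within 3 mm of its centre, upright within 4 degrees, underside under 2.5 mm above the floor; lever within 0.1 rad of shut; pointer tip within 5 mm (8 degrees) of the green tab; orange cassette and ink bottle upright within 20 mm of their starts (all of step 3 and horizontal distance between blue_cassette and pocket below 0.003 m and z of blue_cassette in the frame of pocket below 0.0025 m and angle between blue_cassette's own z axis and vertical below 0.07 rad and linear speed of blue_cassette below 0.02 m/s and distance of each of orange_cassette, ink_bottle from where it was at the start of the episode below 0.02 m and angle between each of orange_cassette, ink_bottle's own z axis and vertical below 0.1 rad); the robot touches nothing.
It fails at once if the orange cassette is shoved (over 20 mm) or tipped (distance of orange_cassette from where it was at the start of the episode above 0.02 m or angle between orange_cassette's own z axis and vertical above 0.3 rad).
It fails at once if the ink bottle is shoved (over 20 mm) or tipped (distance of ink_bottle from where it was at the start of the episode above 0.02 m or angle between ink_bottle's own z axis and vertical above 0.3 rad).
It also fails if it takes over 67 s, if anything falls off the work surface, if the arm or the gripper's body presses on something with over 40 N, if the wrist force passes 120 N, or if a joint passes its speed limit or range.

## Working session

There is one attempt and no reset: what is moved stays moved. The work goes in short steps, Python scripts to look and compute and a shell command to move; the robot and the scene stay as the last step left them, time stands still between calls to the robot, and variables do not carry over. Pictures are saved under pics/ and viewed, about 8 in all and at most 12, crops included, and the job is handed in when it is done.

```bash
mkdir -p pics; ls
python3 - <<'E'
from bench import robot, eyes
import cv2, numpy as np
o=robot.get_obs();print({k:np.round(v,3) for k,v in o.items()})
for n in("scene","top"):
    p,d=eyes.snapshot(n);cv2.imwrite(f"pics/{n}0.png",p[:,:,::-1]);np.savez(f"pics/{n}0.npz",p=p,d=d)
    c=eyes.camera_params(n);print(n,np.round(c["mtx"],1).tolist(),c["k1"],np.round(c["world_to_cam"],3).tolist())
E
```

```text
pics
{'time': np.float64(0.0), 'joint_positions': array([-1.214,  0.088,  1.372,  0.   ,  1.684, -0.103]), 'qvel': array([-0.002,  0.001, -0.   , -0.   ,  0.001, -0.001]), 'joint_torque': array([-1.0000e-03, -3.4018e+01, -3.0243e+01,  7.2000e-02,  3.3000e-02,
       -0.0000e+00]), 'tool_pos': array([ 0.244, -0.492,  0.204]), 'ee_rot': array([-3.141e+00,  2.000e-03, -1.111e+00]), 'wrist_force': array([ 0.723,  0.43 , -0.309]), 'wrist_torque': array([-0.024, -0.028,  0.038]), 'width': np.float64(0.094)}
scene [[435.6, 0.0, 275.5], [0.0, 435.6, 210.8], [0.0, 0.0, 1.0]] -0.05667049970607002 [[-0.254, 0.967, 0.0, 0.227], [-0.615, -0.162, 0.772, 0.286], [0.746, 0.196, 0.636, -1.457], [0.0, 0.0, 0.0, 1.0]]
top [[441.8, 0.0, 282.0], [0.0, 441.8, 211.8], [0.0, 0.0, 1.0]] -0.053891722676599425 [[0.017, -0.999, -0.042, -0.059], [0.992, 0.012, 0.129, -0.611], [-0.129, -0.043, 0.991, -0.873], [0.0, 0.0, 0.0, 1.0]]
```

View pics/top0.png

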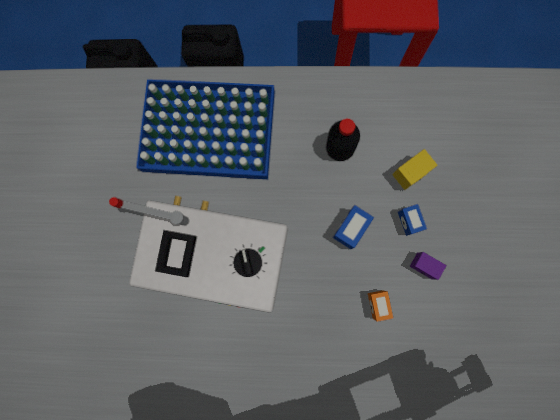

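View pics/scene0.png

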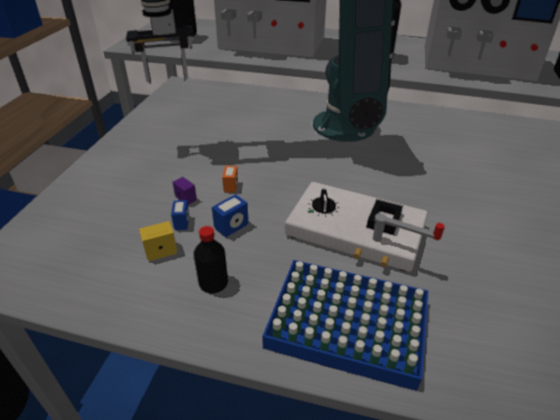

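Top view: the candidates for the blue cassette are the large blue (352,227), small blue (412,219), purple (428,265), yellow (415,168) and orange (381,306). By the description it is the small blue at (412,219). The pocket is at (176,254), the hinge at (176,218), the knob at (115,202) with the lever open, the dial at (248,262) and the green tab at (262,249).

```bash
cat > h.py <<'E'
from bench import robot, eyes
import cv2, numpy as np
def rays(c,uv):
    n=cv2.undistortPoints(np.float64(uv).reshape(-1,1,2),c["mtx"],np.array([c["k1"],0,0,0.])).reshape(-1,2)
    W=np.array(c["world_to_cam"]);R=W[:3,:3];o=-R.T@W[:3,3]
    return o,np.c_[n[:,0],-n[:,1],-np.ones(len(n))]@R
def onplane(c,uv,z):
    o,d=rays(c,uv);return o+d*((z-o[2])/d[:,2])[:,None]
def cloud(c,depth):
    v,u=np.mgrid[:depth.shape[0],:depth.shape[1]]
    o,d=rays(c,np.c_[u.ravel(),v.ravel()]);return (o+d*depth.reshape(-1,1)).reshape(*depth.shape,3)
def rect(pts):
    (c,s,a)=cv2.minAreaRect(np.float32(pts[:,:2]*1000)); 
    if s[0]<s[1]: s=s[::-1];a-=90
    return np.round(c,1),np.round(s,1),round((a+90)%180-90,2)  # mm, long side first, deg of long side
def load(n):
    f=np.load(f"pics/{n}.npz");return f["p"],f["d"]
E
python3 - <<'E'
from h import *
c=eyes.camera_params("top");p,d=load("top0");P=cloud(c,d);H=P[...,2]
hsv=cv2.cvtColor(p,cv2.COLOR_RGB2HSV);hh,ss,vv=cv2.split(hsv)
def sel(m,u0,u1,v0,v1):
    k=np.zeros(m.shape,bool);k[v0:v1,u0:u1]=m[v0:v1,u0:u1];return k
def uv(m): y,x=np.nonzero(m);return np.c_[x,y]
for n,b in dict(small=(395,430,200,240),large=(330,375,203,250),orange=(365,395,287,325),purple=(410,448,250,282),yellow=(392,440,148,192)).items():
    m=sel((H>.035)&(H<.12),*b);z=np.percentile(H[m],60);m2=m&(abs(H-z)<.006)
    print(n,m2.sum(),round(z,4),rect(onplane(c,uv(m2),z)))
m=sel((H>.04)&(H<.058)&(ss<60)&(vv>120),125,292,198,312);print("deck",H[m].mean(),rect(onplane(c,uv(m),.05)))
m=sel((H>.066)&(H<.082),152,200,228,280);print("block",H[m].mean(),rect(onplane(c,uv(m),.074)))
m=sel((vv>120),166,188,238,270);print("floor",H[m].mean(),rect(onplane(c,uv(m),.05)))
red=sel(((hh<8)|(hh>172))&(ss>150)&(vv>90),105,125,192,212);print("knob",np.median(H[red]),uv(red).mean(0),onplane(c,[uv(red).mean(0)],.13))
g=sel((hh>40)&(hh<85)&(ss>80),240,275,235,262);print("green",g.sum(),uv(g).mean(0),onplane(c,[uv(g).mean(0)],.053))
m=sel((vv<60)&(H>.045),225,272,240,285);print("dial",H[m].mean(),uv(m).mean(0),cv2.minEnclosingCircle(np.float32(onplane(c,uv(m),.059)[:,:2])))
m=sel((H>.076)&(H<.095),225,272,240,285);print("bar",H[m].mean(),rect(onplane(c,uv(m),.086)))
w=m&(vv>110);print("white",w.sum(),uv(w).mean(0),onplane(c,[uv(w).mean(0)],.086))
m=sel((H>.12),325,362,115,162);print("bottle",H[m].max(),onplane(c,[uv(m).mean(0)],.15))
m=sel((H>.1)&(ss<60),125,190,195,228);print("lever",uv(m).mean(0),np.median(H[m]),rect(onplane(c,uv(m),.1125)))
x=cv2.resize(p[180:325,105:450,::-1],None,fx=2.3,fy=2.3,interpolation=cv2.INTER_CUBIC);cv2.imwrite("pics/crop1.png",x)
E
```

```text
small 472 0.0526 (array([ 599.5, -316.8]), array([54. , 35.4]), 18.71)
large 880 0.0714 (array([ 581.1, -193.2]), array([73.9, 46.4]), -32.42)
orange 499 0.0524 (array([ 425.1, -250. ]), array([54.6, 34.8]), 12.02)
purple 475 0.0525 (array([ 505.9, -347. ]), array([54.4, 34.9]), 58.77)
yellow 702 0.0671 (array([ 701.6, -321.7]), array([69.8, 43.8]), -53.77)
deck 0.05005945815852255 (array([520.4,  99.7]), array([297.5, 178.1]), 80.62)
block 0.07355317254640158 (array([522.2, 159.7]), array([84.5, 67.4]), -9.25)
floor 0.05680789332848423 (array([522.7, 163.8]), array([55.8, 30.2]), -9.03)
knob 0.13811244678673307 [114.63636364 201.71428571] [[0.61530234 0.26509095 0.13      ]]
green 20 [258.3 250.3] [[ 0.53105976 -0.00446826  0.053     ]]
dial 0.06866867051842518 [247.46031746 262.88712522] ((0.5065870881080627, 0.016516756266355515), 0.02817019820213318)
bar 0.08578076383368413 (array([507.5,  15. ]), array([50.5, 14.5]), 14.69)
white 32 [244.03125 255.46875] [[0.51925236 0.0198681  0.086     ]]
bottle 0.9411839552371375 [[ 0.75432995 -0.17023916  0.15      ]]
lever [156.08284024 212.01972387] 0.1131847258234211 (array([601.4, 188.7]), array([127.5,  55. ]), 88.83)
```

View pics/crop1.png

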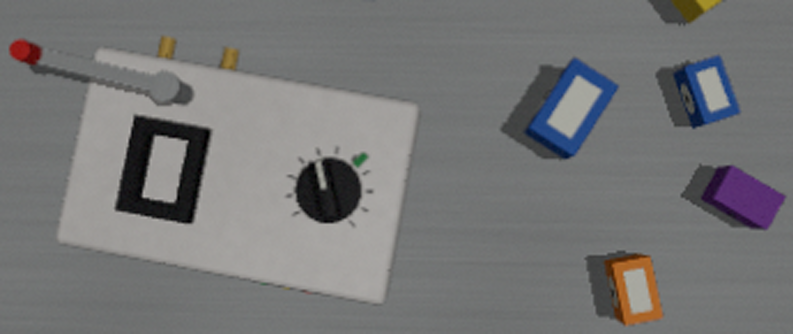

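The crop confirms the small blue cassette at crop (707,91): 54x35 mm and 52.6 mm high, against about 74x46x71 for the large one. Pump yaw is about -9.2°. The knob-to-hinge distance comes out at 118 mm, as specified. I'll add a move calculator and go above the cassette.

```bash
cat >> h.py <<'E'
def plan(x,y,z,yaw,base=None):
    "mm, deg; prints tool z turn (deg) and shift (mm); yaw modulo 180 as given"
    o=robot.get_obs();p=np.array(o["tool_pos"])*1000;w=o["ee_rot"][2]
    if base is not None: p=np.array(base[:3]);w=np.radians(base[3])
    d=np.array([x,y,z])-p;t=-((yaw-np.degrees(w)+180)%360-180)
    return "turn %.1f shift %s |%.0f|"%(t,np.round([np.cos(w)*d[0]+np.sin(w)*d[1],np.sin(w)*d[0]-np.cos(w)*d[1],-d[2]],1).tolist(),np.linalg.norm(d))
E
python3 -c "
from h import *
print(plan(599.5,-316.8,170,-71.3))"
```

```text
turn 7.6 shift [0.4, -396.6, 34.4] |398|
```

```bash
python3 -m jog '[[[0,0,2],[0,-40,0],-0.1],[[0,0,4],[0,-90,5],-0.1],[[0,0,6],[0,-140,10],-0.1],[[0,0,7],[0,-190,15],-0.1],[[0,0,7.6],[0,-240,20],-0.1]]'; python3 -m jog '[[[0,0,0],[-3,-45,5],-0.1],[[0,0,0],[-6,-90,8],-0.1],[[0,0,0],[-9,-130,10],-0.1],[[0,0,0],[-10,-150,12],-0.1],[[0,0,0],[-10,-150,12],-0.1]]'
python3 - <<'E'
from h import *
print(plan(599.5,-316.8,28,-71.3))
c=eyes.camera_params("wrist");p,d=eyes.snapshot("wrist");np.savez("pics/w1.npz",p=p,d=d);cv2.imwrite("pics/w1.png",p[:,:,::-1])
o,_=rays(c,[[280,210]]);print(o,c["k1"])
P=cloud(c,d);H=P[...,2];hsv=cv2.cvtColor(p,cv2.COLOR_RGB2HSV)
for hc,n in((115,"blue"),):
    near=np.linalg.norm(P[...,:2]-[.5995,-.3168],axis=2)<.045
    m=near&(abs(H-.052)<.006)&(d>0);y,x=np.nonzero(m);print(m.sum(),H[m].mean() if m.any() else 0,x.mean(),y.mean(),rect(onplane(c,np.c_[x,y],.052)))
E
```

```text
time: 0.6
tool_pos: [0.4596, -0.3856, 0.1848]
ee_rot: [3.141, 0.001, -1.244]
wrist_force: [-0.4, -0.9, -0.8]
width: 0.0572
time: 1.1
tool_pos: [0.5989, -0.3269, 0.1713]
ee_rot: [3.14, 0.003, -1.24]
wrist_force: [-0.1, -0.2, 0.2]
width: 0.0515
turn 0.3 shift [-9.3, -3.9, 143.3] |144|
[ 0.67375996 -0.30243373  0.35068534] -0.029805375883678497
1616 0.052451434960314194 275.3081683168317 203.26856435643563 (array([ 599. , -318.1]), array([54.4, 33.5]), 19.37)
```

View pics/w1.png

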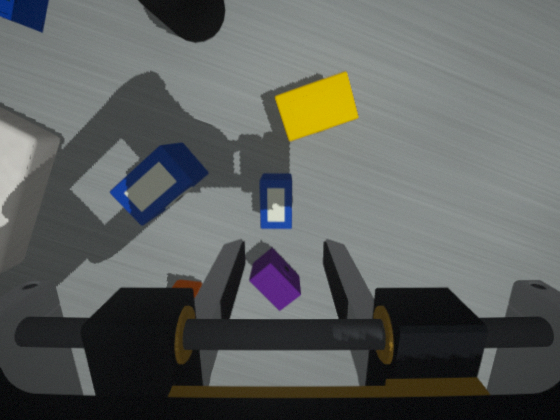

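The wrist view shows the small blue at (276,203), with purple at (275,280) 98 mm away and clear of the jaws. It agrees with the top view within 1.3 mm, so I descend and grasp.

```bash
python3 -m jog '[[[0,0,0.3],[-8.6,-4,30],-0.1],[[0,0,0.3],[-8.6,-4,75],-0.1],[[0,0,0.3],[-8.6,-4,115],-0.1],[[0,0,0.3],[-8.6,-4,142.5],-0.1],[[0,0,0.3],[-8.6,-4,142.5],-0.1]]'; python3 -m jog '[[[0,0,0],[0,0,0],-0.1],[[0,0,0],[0,0,0],0.6],[[0,0,0],[0,0,0],0.6],[[0,0,0],[0,0,0],0.6],[[0,0,0],[0,0,0],0.6]]';python3 -m jog '[[[0,0,0],[0,0,0],0.6],[[0,0,0],[0,0,0],0.6]]'
```

```text
time: 1.65
tool_pos: [0.593, -0.3186, 0.0251]
ee_rot: [3.134, 0.009, -1.251]
wrist_force: [-0.2, 0.1, -0.1]
width: 0.0518
time: 2.15
tool_pos: [0.5993, -0.3204, 0.0339]
ee_rot: [-3.139, -0.003, -1.249]
wrist_force: [-0.8, 0.8, 5.8]
width: 0.0339
time: 2.35
tool_pos: [0.5993, -0.3204, 0.0339]
ee_rot: [-3.139, -0.003, -1.249]
wrist_force: [-0.8, 1.1, 6.5]
width: 0.0337
```

```bash
python3 -m jog '[[[0,0,0],[0,0,-20],0.6],[[0,0,0],[0,0,-60],0.6],[[0,0,0],[0,0,-100],0.6],[[0,0,0],[0,0,-130],0.6],[[0,0,0],[0,0,-130],0.6]]'
python3 -m jog '[[[0,0,0],[0,0,0],0.6],[[0,0,0],[0,0,0],0.6]]'
python3 - <<'E'
from h import *
print(plan(522.3,161,170,-99.2))
o=robot.get_obs();c=eyes.camera_params("wrist");p,d=eyes.snapshot("wrist");np.savez("pics/w2.npz",p=p,d=d);cv2.imwrite("pics/w2.png",p[:,:,::-1])
P=cloud(c,d);t=o["tool_pos"]
near=(np.linalg.norm(P[...,:2]-t[:2],axis=2)<.05)&(abs(P[...,2]-t[2])<.05)&(d>0)
hsv=cv2.cvtColor(p,cv2.COLOR_RGB2HSV);b=near&(hsv[...,0]>100)&(hsv[...,0]<128)&(hsv[...,1]>120)
w=near&(hsv[...,1]<60)&(hsv[...,2]>120)
y,x=np.nonzero(b);print(b.sum(),x.min(),x.max(),y.min(),y.max());Z=P[b][:,2];print(t,np.percentile(Z,[2,50,98]))
E
```

```text
time: 2.85
tool_pos: [0.6007, -0.3213, 0.1681]
ee_rot: [-3.134, -0.01, -1.249]
wrist_force: [0.3, -0.2, -1.4]
width: 0.0336
time: 3.05
tool_pos: [0.597, -0.319, 0.1578]
ee_rot: [3.138, 0.004, -1.249]
wrist_force: [-0.6, -0.2, -0.6]
width: 0.0341
turn 27.6 shift [-479.0, -81.0, -12.2] |486|
3711 255 312 204 302
[ 0.59695742 -0.31900971  0.15777771] [0.13589197 0.17582087 0.17722805]
```

View pics/w2.png

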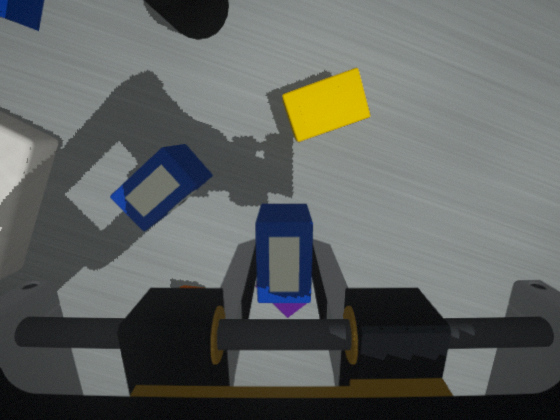

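The cassette is held upright and squarely, with its top face at pixel (284,262) between the pads. Next I measure its offset in the hand and plan the carry.

```bash
cat >> h.py <<'E'
def held(n):
    "cassette centre in tool xy (mm), yaw vs tool x, top height over TCP"
    o=robot.get_obs();c=eyes.camera_params("wrist");p,d=eyes.snapshot("wrist");np.savez(f"pics/{n}.npz",p=p,d=d)
    P=cloud(c,d);t=o["tool_pos"];near=(np.linalg.norm(P[...,:2]-t[:2],axis=2)<.055)&(P[...,2]>t[2]+.01)&(P[...,2]<t[2]+.03)&(d>0)
    hsv=cv2.cvtColor(p,cv2.COLOR_RGB2HSV);b=near&(((hsv[...,0]>100)&(hsv[...,0]<128)&(hsv[...,1]>120))|((hsv[...,1]<60)&(hsv[...,2]>110)))
    z=np.median(P[b][:,2]);b&=abs(P[...,2]-z)<.005
    nl,L,st,_=cv2.connectedComponentsWithStats(b.astype(np.uint8));b=L==1+np.argmax(st[1:,4])
    y,x=np.nonzero(b);r=rect(onplane(c,np.c_[x,y],z));w=o["ee_rot"][2];e=r[0]-t[:2]*1000
    print("held",b.sum(),"z",round((z-t[2])*1000,1),r,"tool xy",np.round([np.cos(w)*e[0]+np.sin(w)*e[1],np.sin(w)*e[0]-np.cos(w)*e[1]],1),"TCP",np.round(t*1000,1),np.round(np.degrees(o["ee_rot"]),2))
E
python3 -c "
from h import *
held('w3')
print(plan(522.3,161,170,-99.2))"
```

```text
held 2903 z 18.4 (array([ 598.5, -319.5]), array([54.8, 34.1]), 19.28) tool xy [ 1.1 -1.4] TCP [ 596.9 -318.9  157.5] [179.79   0.25 -71.55]
turn 27.6 shift [-479.0, -81.1, -12.4] |486|
```

```bash
python3 -m jog '[[[0,0,3],[-30,-5,-5],0.6],[[0,0,8],[-75,-12,-10],0.6],[[0,0,13],[-122,-20,-12],0.6],[[0,0,18],[-170,-29,-12],0.6],[[0,0,23],[-218,-37,-12],0.6]]';python3 -c "
from h import *
print(plan(522.3,161,170,-99.2))"
```

```text
time: 3.65
tool_pos: [0.563, -0.0993, 0.1712]
ee_rot: [3.139, 0.001, -1.654]
wrist_force: [0.2, 1.1, -1.5]
width: 0.0334
turn 4.4 shift [-256.0, 62.3, 1.2] |264|
```

```bash
python3 -m jog '[[[0,0,1],[-48,12,0],0.6],[[0,0,2],[-96,24,0],0.6],[[0,0,3],[-144,36,0],0.6],[[0,0,4],[-190,47,0],0.6],[[0,0,4.5],[-230,56,0],0.6]]'; python3 -m jog '[[[0,0,0],[-15,4,0],0.6],[[0,0,0],[-20,5,0],0.6],[[0,0,0],[-20,5,0],0.6],[[0,0,0],[-20,5,0],0.6]]';python3 - <<'E'
from h import *
held("w4");print(plan(522.3,161,170,-99.2))
p,d=eyes.snapshot("top");np.savez("pics/top1.npz",p=p,d=d)
c=eyes.camera_params("wrist");p,d=load("w4");P=cloud(c,d)
m=(abs(P[...,2]-.05)<.003)&(d>0);print("deckz",np.median(P[...,2][m]))
cv2.imwrite("pics/w4.png",p[:,:,::-1])
E
```

```text
time: 4.15
tool_pos: [0.5251, 0.1347, 0.1714]
ee_rot: [3.139, -0.001, -1.728]
wrist_force: [-0.2, -0.1, -1.9]
width: 0.0339
time: 4.55
tool_pos: [0.5252, 0.1515, 0.1726]
ee_rot: [3.141, -0.001, -1.731]
wrist_force: [-0.4, -0.1, -2.3]
width: 0.0339
held 2886 z 18.3 (array([526.6, 150.5]), array([54. , 33.9]), -9.23) tool xy [ 0.8 -1.6] TCP [525.2 151.5 172.6] [ 1.7997e+02 -7.0000e-02 -9.9150e+01]
turn 0.0 shift [-9.0, 4.5, 2.7] |10|
deckz 0.05055727833090673
```

View pics/w4.png

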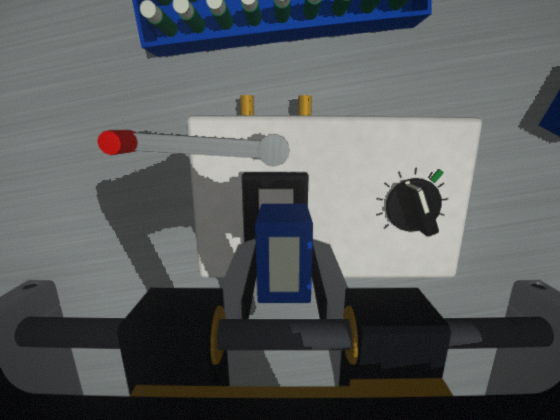

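The wrist view shows the cassette square to the pocket, whose far edge is at row 172, columns 243–308. The lever is open, knob (117,142), hinge (274,150). The dial is at (413,203), the tab at (437,175). I'll cross-check the pocket, hinge, dial and tab from this view.

Run:
```python
from h import *
c=eyes.camera_params("wrist");p,d=load("w4");P=cloud(c,d);H=P[...,2]
hsv=cv2.cvtColor(p,cv2.COLOR_RGB2HSV);hh,ss,vv=cv2.split(hsv)
a=np.radians(-9.2);ex=np.array([np.cos(a),np.sin(a)]);ey=np.array([-ex[1],ex[0]])
def box(m,u0,u1,v0,v1): y,x=np.nonzero(m[v0:v1,u0:u1]);return np.c_[x+u0,y+v0]
def pf(X): return np.c_[X[:,:2]@ex,X[:,:2]@ey]*1000
q=pf(onplane(c,box((vv<60)&(abs(H-.074)<.004),235,315,165,205),.074))
print("block",len(q),"far x",np.percentile(q[:,0],[50,98,100]),"y",np.percentile(q[:,1],[0,1,99,100]))
print("assumed pocket pf",pf(np.array([[.5223,.161]])))
# same from top0
ct=eyes.camera_params("top");pt,dt=load("top0")
Ht=cloud(ct,dt)[...,2];vt=pt.max(2)
q=pf(onplane(ct,box((vt<60)&(abs(Ht-.074)<.004),150,200,228,282),.074));print("top block",np.percentile(q,[0,1,99,100],axis=0).tolist())
g=box((hh>40)&(hh<85)&(ss>100)&(vv>40),425,450,160,190);G=onplane(c,[g.mean(0)],.053)[0];print("green",len(g),g.mean(0),G, rect(onplane(c,g,.053)))
k=box((H>.0835)&(H<.089),385,445,175,240);r=rect(onplane(c,k,.086));print("bar",len(k),r)
wl=box((H>.08)&(vv>110),400,435,180,225);W=onplane(c,wl,.086);print("white",len(wl),W.mean(0),rect(W))
kd=box(((hh<8)|(hh>172))&(ss>150)&(H>.132),95,140,125,160);print("knobtop",len(kd),onplane(c,[kd.mean(0)],.138))
hg=box((H>.11)&(ss<60),255,292,132,168);print("hinge",np.median(H[132:168,255:292]),cv2.minEnclosingCircle(np.float32(onplane(c,hg,.118)[:,:2]*1000)))
dk=box((abs(H-.05)<.003)&(vv>130)&(ss<50),180,490,110,285);q=pf(onplane(c,dk,.05));print("deck",np.percentile(q,[0.1,99.9],axis=0))
```

```text
block 1347 far x [521.56740928 531.24928433 531.26118423] y [209.98582673 210.26650389 272.59242777 273.27073719]
assumed pocket pf [[489.84040003 242.43488301]]
top block [[447.9121168008576, 208.63402913223055], [448.79688050327593, 209.40973675911067], [529.8688734576973, 273.29810116241157], [530.4079440879788, 274.07109793153296]]
green 73 [436.43835616 175.39726027] [ 0.53305994 -0.01120665  0.053     ] (array([533. , -11.1]), array([12.7,  6.1]), -45.12)
bar 705 (array([507.1,  17.1]), array([50. , 14.5]), 15.23)
white 123 [0.51877869 0.01849989 0.086     ] (array([519.1,  18.5]), array([25.7,  4.6]), 15.25)
knobtop 541 [[0.61480229 0.26210634 0.138     ]]
hinge 0.1135593835636644 ((590.9498901367188, 149.8760223388672), 14.812256813049316)
deck [[409.58071234  33.92375736]
 [586.21033839 328.08377567]]
```

Both views agree within 0.3 mm: pocket centre (521.6,160.2), 63–64 mm block width. I align and descend to just above the mouth.

```bash
python3 -m jog '[[[0,0,0],[-6,4,10],0.6],[[0,0,0],[-8.8,6.5,28],0.6],[[0,0,0],[-8.8,6.5,42],0.6],[[0,0,0],[-8.8,6.5,45],0.6],[[0,0,0],[-8.8,6.5,45],0.6]]'; python3 -m jog '[[[0,0,0],[0,0,0],0.6],[[0,0,0],[0,0,0],0.6],[[0,0,0],[0,0,0],0.6]]';python3 - <<'E'
from h import *
held("w5");c=eyes.camera_params("wrist");p,d=load("w5");H=cloud(c,d)[...,2]
m=(p.max(2)<60)&(abs(H-.074)<.004);m[:,:225]=0;m[:,330:]=0;m[:150]=0
y,x=np.nonzero(m);X=onplane(c,np.c_[x,y],.074)[:,:2]*1000
a=np.radians(-9.2);ex=np.array([np.cos(a),np.sin(a)]);ey=np.array([-ex[1],ex[0]])
print(len(x),x.min(),x.max(),y.min(),y.max(),np.percentile(X@ex,[98,100]),np.percentile(X@ey,[0,1,99,100]))
t=robot.get_obs()["tool_pos"][:2]*1000;print(t@ex,t@ey)
E
```

```text
time: 5.15
tool_pos: [0.5193, 0.1624, 0.1269]
ee_rot: [3.14, -0.001, -1.729]
wrist_force: [0.3, 0.2, -0.4]
width: 0.0337
time: 5.45
tool_pos: [0.5204, 0.1628, 0.1289]
ee_rot: [-3.14, 0.0, -1.729]
wrist_force: [-0.6, 0.6, -0.7]
width: 0.0339
held 2911 z 18.3 (array([522.1, 161.8]), array([54.6, 34.4]), -9.07) tool xy [ 0.7 -1.8] TCP [520.4 162.8 128.9] [-1.7991e+02  3.0000e-02 -9.9060e+01]
2443 247 325 175 241 [531.18758942 531.30809078] [209.8841191  210.29957961 272.78058518 273.36120569]
487.57783609421483 243.8779265221033
```

```bash
python3 -m jog '[[[0,0,0],[1.8,0,0],0.6],[[0,0,0],[1.8,0,8],0.6],[[0,0,0],[1.8,0,15],0.6],[[0,0,0],[1.8,0,22],0.6],[[0,0,0],[1.8,0,28],0.6]]'; python3 -m jog '[[[0,0,0],[0,0,3],0.6],[[0,0,0],[0,0,3],0.6],[[0,0,0],[0,0,3],0.6]]'
```

```text
time: 6.0
tool_pos: [0.5208, 0.1608, 0.1008]
ee_rot: [-3.138, 0.0, -1.729]
wrist_force: [1.8, -2.0, 11.6]
width: 0.0336
time: 6.3
tool_pos: [0.522, 0.1606, 0.0996]
ee_rot: [-3.135, 0.001, -1.729]
wrist_force: [1.1, -1.4, 6.3]
width: 0.0335
```

```bash
python3 -m jog '[[[0,0,0],[0,0,4],0.6],[[0,0,0],[0,0,8],0.6],[[0,0,0],[0,0,12],0.6],[[0,0,0],[0,0,15],0.6],[[0,0,0],[0,0,15],0.6]]';python3 -m jog '[[[0,0,0],[0,0,1],0.6],[[0,0,0],[0,0,1],0.6]]';python3 -c "
from h import *
held('w6')"
```

```text
time: 6.8
tool_pos: [0.5268, 0.16, 0.0884]
ee_rot: [-3.123, 0.002, -1.73]
wrist_force: [7.3, -4.5, 12.2]
width: 0.0338
time: 7.0
tool_pos: [0.5269, 0.16, 0.0883]
ee_rot: [-3.123, 0.002, -1.73]
wrist_force: [6.2, -4.3, 16.5]
width: 0.0336
held 673 z 22.0 (array([531.9, 171.7]), array([37.7,  7.6]), -10.56) tool xy [-12.4  -3.1] TCP [526.9 160.   88.3] [-1.7892e+02  1.2000e-01 -9.9100e+01]
```

```bash
python3 -c "
from h import *
p,d=load('w6');cv2.imwrite('pics/w6.png',cv2.resize(p[130:330,190:390,::-1],None,fx=3,fy=3,interpolation=cv2.INTER_CUBIC))
c=eyes.camera_params('wrist');H=cloud(c,d)[...,2]
for v in range(200,305,10): print(v,np.round(H[v,262:310:8]*1000,1))"
```

```text
200 [73.7 73.6 74.7 74.6 73.7 74.4]
210 [75.  75.1 73.8 74.2 74.6 75.8]
220 [103.3 103.5 103.2 103.7 102.9 102.5]
230 [104.8 105.2 105.5 105.6 105.6 104.2]
240 [107.2 107.7 106.8 105.3 107.4 107.1]
250 [107.8 108.6 109.1 108.5 108.6 108.3]
260 [110.3 111.1 110.7 110.7 109.4 109.7]
270 [111.7 113.6 113.  113.  113.4 113.5]
280 [113.1 114.1 114.7 114.2 114.5 115.2]
290 [115.9 115.9 116.1 115.9 115.9 117. ]
300 [118.  117.  117.4 118.5 117.7 118.3]
```

View pics/w6.png

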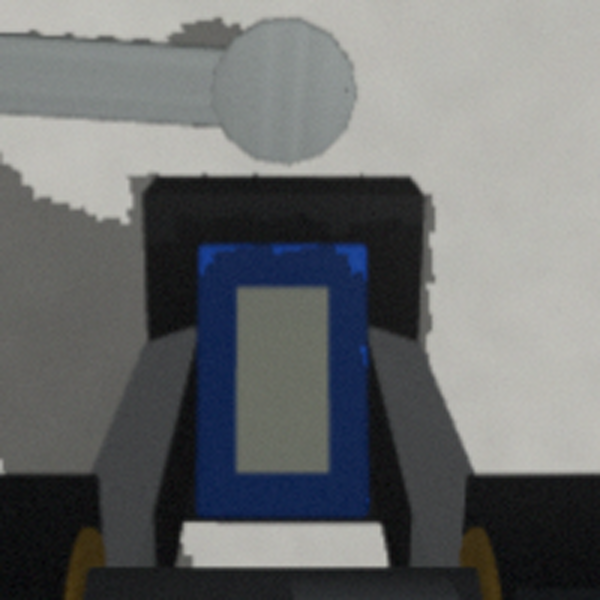

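The crop shows the cassette tilted about 16°. The far end is home (top at 103 mm) and the near end is high (118 mm), so it caught on the near wall. I lift it clear, level it by tilting the tool, and measure again.

```bash
python3 -m jog '[[[0,0,0],[2,0,-10],0.6],[[0,0,0],[5,0,-25],0.6],[[7,0,0],[5,0,-35],0.6],[[15,0,0],[5,0,-40],0.6],[[15.5,0,0],[5,0,-40],0.6]]';python3 -m jog '[[[0,0,0],[-5,0,0],0.6],[[0,0,0],[-5,0,0],0.6],[[0,0,0],[-5,0,0],0.6]]'
cat >> h.py <<'E'
EX=np.array([np.cos(np.radians(-9.2)),np.sin(np.radians(-9.2))]);EY=np.array([-EX[1],EX[0]])
def top_pf(n):
    "cassette top face corners from its blue/label pixels: plane fit, extents in pump frame"
    o=robot.get_obs();c=eyes.camera_params("wrist");p,d=eyes.snapshot("wrist");np.savez(f"pics/{n}.npz",p=p,d=d);P=cloud(c,d)
    t=o["tool_pos"];print("TCP",np.round(t*1000,1),"pf",np.round([t[:2]@EX*1000,t[:2]@EY*1000],1),"rpy",np.round(np.degrees(o["ee_rot"]),1),"F",np.round(o["wrist_force"],1))
    hsv=cv2.cvtColor(p,cv2.COLOR_RGB2HSV);blue=(hsv[...,0]>100)&(hsv[...,0]<128)&(hsv[...,1]>120)
    b=((blue)|((hsv[...,1]<60)&(hsv[...,2]>90)))&(np.linalg.norm(P[...,:2]-t[:2],axis=2)<.06)&(P[...,2]>.095)&(d>0)
    b[:,:250]=0;b[:,315:]=0
    X=P[b]*1000
    q=np.c_[X[:,:2]@EX,X[:,:2]@EY,X[:,2]]
    for _ in range(6):
        A=np.c_[q[:,:2],np.ones(len(q))];s=np.linalg.lstsq(A,q[:,2],rcond=None)[0];e=q[:,2]-A@s;q=q[abs(e)<max(2.5,1.5*e.std())]
    lo,hi=np.percentile(q,[.3,99.7],axis=0);print("top n",len(q),"slopes deg",np.round(np.degrees(np.arctan(s[:2])),1),"lo",lo.round(1),"hi",hi.round(1),"mid",((lo+hi)/2).round(1))
E
python3 -c "
from h import *
top_pf('w7')
p,d=load('w7');cv2.imwrite('pics/w7.png',p[:,:,::-1])"
```

```text
time: 7.55
tool_pos: [0.5147, 0.1563, 0.1189]
ee_rot: [-2.874, -0.001, -1.727]
wrist_force: [-1.1, -0.1, -1.5]
width: 0.0337
time: 7.85
tool_pos: [0.5209, 0.161, 0.1213]
ee_rot: [-2.871, -0.0, -1.729]
wrist_force: [-0.3, 0.0, -1.3]
width: 0.0336
TCP [520.9 161.  121.3] pf [488.4 242.3] rpy [-164.5   -0.   -99.1] F [-0.3  0.  -1.3]
top n 5051 slopes deg [-0.2  0.2] lo [464.5 224.8 142. ] hi [516.9 258.5 145.8] mid [490.7 241.7 143.9]
```

View pics/w7.png

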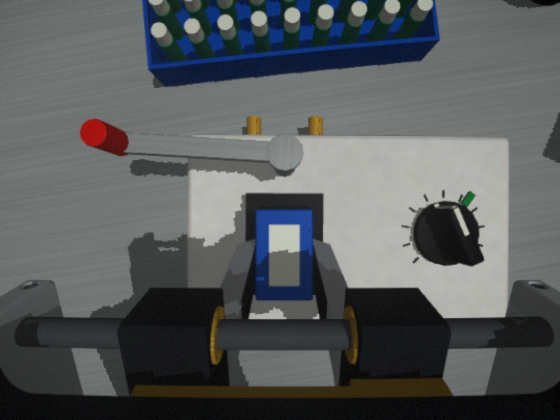

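Level again (slopes 0.2°), cassette centre at pump-frame (490.7, 241.7), underside at 92 mm. I re-measure the block and hinge from this view before lowering.

Run:
```python
from h import *
c=eyes.camera_params("wrist");p,d=load("w7");P=cloud(c,d);H=P[...,2];vv=p.max(2)
def st(m,z,n):
    y,x=np.nonzero(m);X=onplane(c,np.c_[x,y],z)[:,:2]*1000;q=np.c_[X@EX,X@EY];print(n,len(q),np.percentile(q,[0,1,50,99,100],axis=0).round(1).tolist())
def bx(m,u0,u1,v0,v1): k=np.zeros_like(m);k[v0:v1,u0:u1]=m[v0:v1,u0:u1];return k
st(bx((vv<60)&(abs(H-.074)<.004),235,335,185,240),.074,"block")
h=bx((H>.108)&(vv>100),262,304,132,175);print(np.percentile(H[h],[5,50,95]))
st(bx((H>.108)&(vv>100),262,304,132,175),float(np.percentile(H[h],60)),"hinge")
# top camera: hinge & pocket inner edges
c=eyes.camera_params("top");p,d=load("top0");P=cloud(c,d);H=P[...,2];vv=p.max(2)
st(bx((H>.108)&(vv>90),166,190,208,230),.114,"tophinge")
st(bx((vv>120),166,188,238,270),.05,"topfloor")
```

```text
block 1703 [[493.0, 209.8], [493.8, 209.8], [521.1, 241.2], [530.2, 272.5], [530.2, 272.5]]
[0.11243848 0.11358901 0.11477414]
hinge 1146 [[544.4, 228.9], [545.1, 229.6], [556.9, 242.0], [568.6, 256.5], [569.3, 256.5]]
tophinge 175 [[545.1, 215.0], [546.2, 229.5], [558.6, 243.8], [569.7, 262.4], [570.3, 263.1]]
topfloor 399 [[461.8, 230.1], [462.6, 230.6], [489.6, 245.3], [517.1, 260.0], [517.7, 260.4]]
```

```bash
python3 -m jog '[[[0,0,0],[0,2.5,7],0.6],[[0,0,0],[0,4.6,14],0.6],[[0,0,0],[0,6.6,21],0.6],[[0,0,0],[0,6.6,21],0.6],[[0,0,0],[0,6.6,21],0.6]]';python3 -m jog '[[[0,0,0],[0,0,0],0.6],[[0,0,0],[0,0.3,1],0.6],[[0,0,0],[0,0.6,2],0.6],[[0,0,0],[0,0.6,2],0.6],[[0,0,0],[0,0.6,2],0.6]]';python3 -c "
from h import *
top_pf('w8')"
```

```text
time: 8.4
tool_pos: [0.5185, 0.1609, 0.0985]
ee_rot: [-2.872, -0.001, -1.729]
wrist_force: [-0.1, -0.1, -0.8]
width: 0.0337
time: 8.9
tool_pos: [0.5187, 0.1611, 0.097]
ee_rot: [-2.871, -0.0, -1.729]
wrist_force: [0.0, 0.7, -0.3]
width: 0.0337
TCP [518.7 161.1  97. ] pf [486.3 242. ] rpy [-164.5   -0.   -99.1] F [ 0.   0.7 -0.3]
top n 5029 slopes deg [-0.2  0.2] lo [462.4 224.5 117.7] hi [514.8 258.2 121.5] mid [488.6 241.4 119.6]
```

Underside is at 67.6 mm with no contact force. I shift 1 mm towards +x and release so it drops home.

```bash
python3 -m jog '[[[0,0,0],[0,-1.1,0.3],0.6],[[0,0,0],[0,-1.1,0.3],0.6],[[0,0,0],[0,-1.1,0.3],0.6]]';python3 -m jog '[[[0,0,0],[0,0,0],0.0],[[0,0,0],[0,0,0],0.0],[[0,0,0],[0,0,0],0.0]]';python3 -c "
from h import *
top_pf('w9')"
```

```text
time: 9.25
tool_pos: [0.52, 0.1609, 0.097]
ee_rot: [-2.871, -0.0, -1.729]
wrist_force: [-0.9, -1.2, -2.1]
width: 0.0338
time: 9.55
tool_pos: [0.5202, 0.1609, 0.0973]
ee_rot: [-2.87, 0.0, -1.729]
wrist_force: [0.2, -0.2, 0.2]
width: 0.0467
TCP [520.2 160.9  97.3] pf [487.7 242. ] rpy [-164.5    0.   -99.1] F [ 0.2 -0.2  0.2]
top n 4088 slopes deg [ 0.1 -0. ] lo [462.9 224.2 100.5] hi [515.6 258.  104.2] mid [489.2 241.1 102.4]
```

The cassette dropped home: top at 102.4 mm against 102 expected, slope 0°, centred on the pocket. Next I retract straight up, level the tool and head for the knob.

```bash
python3 -m jog '[[[0,0,0],[0,-8,-29],0],[[0,0,0],[0,-16,-58],0],[[-7,0,0],[0,-22,-80],0],[[-15.5,0,0],[0,-22,-80],0],[[-15.5,0,0],[0,-22,-80],0]]';python3 -c "
from h import *
P=565*EX+358*EY;print(P,plan(P[0],P[1],178,-13))"
```

```text
time: 10.1
tool_pos: [0.5229, 0.1601, 0.1786]
ee_rot: [3.139, -0.001, -1.731]
wrist_force: [-0.5, -0.1, -0.8]
width: 0.0474
[614.96945496 263.06191185] turn -86.2 shift [-116.4, -74.4, 0.6] |138|
```

```bash
python3 -m jog '[[[0,0,-8.5],[-25,-15,0],0],[[0,0,-17],[-55,-35,0],0],[[0,0,-25.5],[-85,-55,0],0],[[0,0,-34],[-105,-68,0],0],[[0,0,-42.5],[-116.4,-74.4,0],0]]';python3 -m jog '[[[0,0,-8.5],[0,0,0],0],[[0,0,-17],[0,0,0],0],[[0,0,-25.5],[0,0,0],0],[[0,0,-34],[0,0,0],0],[[0,0,-42],[0,0,0],0]]';python3 - <<'E'
from h import *
c=eyes.camera_params("wrist");p,d=eyes.snapshot("wrist");np.savez("pics/w10.npz",p=p,d=d)
P=cloud(c,d);h=cv2.cvtColor(p,cv2.COLOR_RGB2HSV);m=((h[...,0]<8)|(h[...,0]>172))&(h[...,1]>150)&(abs(P[...,2]-.138)<.004)&(d>0)
y,x=np.nonzero(m);K=onplane(c,[[x.mean(),y.mean()]],.138)[0]*1000 if m.any() else None;print(m.sum(),K)
if K is not None: print(plan(K[0],K[1],117,-13))
p,d=load("w9")
E
```

```text
time: 10.6
tool_pos: [0.6116, 0.2657, 0.1789]
ee_rot: [-3.142, -0.001, -0.98]
wrist_force: [0.0, -0.8, -0.6]
width: 0.0471
time: 11.1
tool_pos: [0.6107, 0.2643, 0.1797]
ee_rot: [3.141, -0.001, -0.248]
wrist_force: [-0.1, 0.1, 1.0]
width: 0.0468
349 [614.9636831  265.04605301 138.        ]
turn -1.0 shift [4.0, -1.8, 62.7] |63|
```

```bash
python3 -m jog '[[[0,0,0],[4,-1,20],0],[[0,0,0],[4,-1,45],0],[[0,0,0],[4,-1,62],0],[[0,0,0],[4,-1,62],0.8],[[0,0,0],[4,-1,62],0.8]]';python3 -m jog '[[[0,0,0],[0,0,0],0.8],[[0,0,0],[0,0,0],0.8],[[0,0,0],[0,0,0],0.8]]'
python3 - <<'E'
from h import *
t=robot.get_obs();k=t["tool_pos"][:2]*1000;q=np.array([k@EX,k@EY]);hp=np.array([557.3,241.7]);v=q-hp
th0=np.degrees(np.arctan2(v[1],v[0]));print("pf",q,"r",np.hypot(*v),"lever deg",180-th0)
# arc waypoints in tool frame at call starts, 5 rows of 8 deg, r=118
w=t["ee_rot"][2];
def W(th): a=np.radians(th);u=hp+np.hypot(*v)*np.array([np.cos(a),np.sin(a)]);return u[0]*EX+u[1]*EY
th=th0;yaw=w;cur=k
while th<181:
    o=[]
    for i in range(1,6):
        T=min(th+8*i,182);dd=W(T)-cur;o.append([round(-(T-th),1),round(np.cos(yaw)*dd[0]+np.sin(yaw)*dd[1],1),round(np.sin(yaw)*dd[0]-np.cos(yaw)*dd[1],1)])
    print(o);cur=W(T);yaw+=np.radians(T-th);th=T
    if T>=182:break
E
```

```text
time: 11.65
tool_pos: [0.6151, 0.2642, 0.118]
ee_rot: [3.141, -0.0, -0.255]
wrist_force: [-0.1, 0.4, 0.4]
width: 0.0341
time: 11.95
tool_pos: [0.6163, 0.2646, 0.1198]
ee_rot: [-3.14, -0.002, -0.254]
wrist_force: [-0.2, -0.1, 3.4]
width: 0.0174
pf [566.03456258 359.72728728] r 118.35004489495914 lever deg 94.23243612225228
[[np.float64(-8.0), np.float64(-16.4), np.float64(1.5)], [np.float64(-16.0), np.float64(-32.5), np.float64(5.2)], [np.float64(-24.0), np.float64(-47.9), np.float64(11.2)], [np.float64(-32.0), np.float64(-62.3), np.float64(19.2)], [np.float64(-40.0), np.float64(-75.5), np.float64(29.2)]]
[[np.float64(-8.0), np.float64(-16.4), np.float64(1.5)], [np.float64(-16.0), np.float64(-32.5), np.float64(5.2)], [np.float64(-24.0), np.float64(-47.9), np.float64(11.2)], [np.float64(-32.0), np.float64(-62.3), np.float64(19.2)], [np.float64(-40.0), np.float64(-75.5), np.float64(29.2)]]
[[np.float64(-8.0), np.float64(-16.4), np.float64(1.5)], [np.float64(-16.0), np.float64(-32.5), np.float64(5.2)], [np.float64(-16.2), np.float64(-33.0), np.float64(5.4)], [np.float64(-16.2), np.float64(-33.0), np.float64(5.4)], [np.float64(-16.2), np.float64(-33.0), np.float64(5.4)]]
```

Knob is pinched (width 17.4 mm, radius 118.4 mm, lever at 94°). I swing it along the arc.

```bash
python3 -m jog '[[[0,0,-8],[-16.4,1.5,0],0.8],[[0,0,-16],[-32.5,5.2,0],0.8],[[0,0,-24],[-47.9,11.2,0],0.8],[[0,0,-32],[-62.3,19.2,0],0.8],[[0,0,-40],[-75.5,29.2,0],0.8]]';python3 -c "
from h import *
k=robot.get_obs()['tool_pos'][:2]*1000;v=np.array([k@EX-557.3,k@EY-241.7]);print(v,np.hypot(*v),np.degrees(np.arctan2(v[1],v[0])))"
```

```text
time: 12.45
tool_pos: [0.5357, 0.2557, 0.1198]
ee_rot: [-3.141, -0.004, 0.45]
wrist_force: [0.5, 0.7, 2.4]
width: 0.017
[-69.36175273  96.36965019] 118.73568216399785 125.74433389000426
```

```bash
python3 -m jog '[[[0,0,-8],[-16.4,1.5,0],0.8],[[0,0,-16],[-32.5,5.2,0],0.8],[[0,0,-24],[-47.9,11.2,0],0.8],[[0,0,-32],[-62.3,19.2,0],0.8],[[0,0,-40],[-75.5,29.2,0],0.8]]';python3 -m jog '[[[0,0,-8],[-16.4,1.5,0],0.8],[[0,0,-15],[-31,5,0],0.8],[[0,0,-15],[-32,5,0],0.8],[[0,0,-15],[-32,5,0],0.8],[[0,0,-15],[-32,5,0],0.8]]';python3 -c "
from h import *
k=robot.get_obs()['tool_pos'][:2]*1000;v=np.array([k@EX-557.3,k@EY-241.7]);print(v,np.hypot(*v),np.degrees(np.arctan2(v[1],v[0])))"
```

```text
time: 12.95
tool_pos: [0.4797, 0.1967, 0.1197]
ee_rot: [3.14, -0.003, 1.149]
wrist_force: [0.8, 2.0, 2.8]
width: 0.0171
time: 13.45
tool_pos: [0.4717, 0.1689, 0.1197]
ee_rot: [3.139, -0.009, 1.405]
wrist_force: [-0.7, 10.5, 0.9]
width: 0.0172
[-118.66003695    0.44402741] 118.66086772225671 179.78559944497573
```

The lever is at its stop (angle 0.2°, 10 N push-back). I release, rise and look.

```bash
python3 -m jog '[[[0,0,0],[0,0,0],0],[[0,0,0],[0,0,0],0],[[0,0,0],[0,0,0],0],[[0,0,0],[0,0,-30],0],[[0,0,0],[0,0,-60],0]]';python3 -c "
from h import *
print(plan(507,16,180,105))"
```

```text
time: 13.95
tool_pos: [0.4699, 0.1642, 0.1772]
ee_rot: [-3.138, 0.002, 1.403]
wrist_force: [0.4, 0.4, 0.5]
width: 0.0467
turn -24.6 shift [-139.9, 61.2, -2.8] |153|
```

```bash
python3 -m jog '[[[0,0,-6],[-45,20,0],0],[[0,0,-14],[-90,40,0],0],[[0,0,-21],[-130,57,0],0],[[0,0,-24.6],[-140,61,0],0],[[0,0,-24.6],[-140,61,0],0]]';python3 -m jog '[[[0,0,0],[0,0,0],0],[[0,0,0],[0,0,0],0]]';python3 - <<'E'
from h import *
def dial(n,cam):
    c=eyes.camera_params(cam);p,d=eyes.snapshot(cam);np.savez(f"pics/{n}.npz",p=p,d=d);P=cloud(c,d);H=P[...,2]
    h=cv2.cvtColor(p,cv2.COLOR_RGB2HSV);r=np.linalg.norm(P[...,:2]-[.507,.0165],axis=2)
    def uv(m): y,x=np.nonzero(m);return np.c_[x,y]
    g=uv((h[...,0]>40)&(h[...,0]<85)&(h[...,1]>100)&(h[...,2]>40)&(r<.06)&(H<.06)&(H>.045))
    b=uv((r<.03)&(abs(H-.086)<.004));w=uv((r<.03)&(abs(H-.086)<.004)&(h[...,2]>100))
    G=onplane(c,g,.053)[:,:2].mean(0)*1000 if len(g) else None
    B=rect(onplane(c,b,.086)) if len(b) else None
    Wt=onplane(c,w,.086)[:,:2].mean(0)*1000 if len(w) else None
    print(cam,"green",len(g),G,"bar",len(b),B,"white",len(w),Wt)
    if G is not None and B is not None: print("G dist",np.hypot(*(G-B[0])),"G ang",np.degrees(np.arctan2(*(G-B[0])[::-1])))
    return p
p=dial("w11","wrist");dial("top2","top")
cv2.imwrite("pics/w11.png",p[:,:,::-1])
E
```

```text
time: 14.45
tool_pos: [0.5079, 0.0143, 0.1776]
ee_rot: [-3.141, 0.001, 1.829]
wrist_force: [-1.0, 0.2, 0.1]
width: 0.047
time: 14.65
tool_pos: [0.5075, 0.0176, 0.1779]
ee_rot: [-3.141, -0.0, 1.834]
wrist_force: [0.2, 0.8, 0.2]
width: 0.0471
wrist green 60 [532.331761   -11.05490913] bar 721 (array([506.2,  15.6]), array([50.1, 13.6]), 14.66) white 69 [519.44063271  19.01595345]
G dist 37.327645439749325 G ang -45.56781756705419
top green 0 None bar 0 None white 0 None
```

View pics/w11.png

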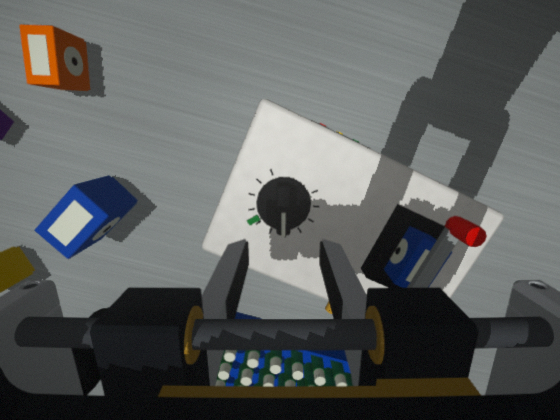

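The wrist view shows the lever bar lying over the seated cassette (knob (468,233)). The dial's white line is at (283,224) and the tab at (254,220). Bar angle is 14.9°, tab direction -46°, so I turn 61° clockwise. Descend and grip.

```bash
python3 -m jog '[[[0,0,0],[-1.4,-1,30],0],[[0,0,0],[-1.4,-1,70],0],[[0,0,0],[-1.4,-1,100],0],[[0,0,0],[-1.4,-1,113],0],[[0,0,0],[-1.4,-1,113],0]]';python3 -m jog '[[[0,0,0],[0,0,0],0],[[0,0,0],[0,0,0],0.85],[[0,0,0],[0,0,0],0.85],[[0,0,0],[0,0,0],0.85],[[0,0,0],[0,0,0],0.85]]';python3 -m jog '[[[0,0,0],[0,0,0],0.85],[[0,0,0],[0,0,0],0.85]]'
```

```text
time: 15.25
tool_pos: [0.5055, 0.0158, 0.063]
ee_rot: [-3.137, -0.001, 1.834]
wrist_force: [-0.2, 0.3, -1.0]
width: 0.047
time: 15.75
tool_pos: [0.5076, 0.015, 0.0656]
ee_rot: [3.14, 0.001, 1.833]
wrist_force: [0.5, 0.0, -0.6]
width: 0.0183
time: 15.95
tool_pos: [0.5071, 0.0168, 0.0656]
ee_rot: [3.141, -0.003, 1.834]
wrist_force: [-1.5, 4.9, 3.5]
width: 0.0142
```

```bash
python3 -m jog '[[[0,0,8],[0,0,0],0.85],[[0,0,16],[0,0,0],0.85],[[0,0,24],[0,0,0],0.85],[[0,0,32],[0,0,0],0.85],[[0,0,40],[0,0,0],0.85]]';python3 -m jog '[[[0,0,8],[0,0,0],0.85],[[0,0,15],[0,0,0],0.85],[[0,0,21],[0,0,0],0.85],[[0,0,21],[0,0,0],0.85],[[0,0,21],[0,0,0],0.85]]'
```

```text
time: 16.45
tool_pos: [0.507, 0.0158, 0.0656]
ee_rot: [-3.141, -0.001, 1.13]
wrist_force: [-1.5, 2.4, 3.2]
width: 0.0138
time: 16.95
tool_pos: [0.5067, 0.0153, 0.0656]
ee_rot: [-3.141, 0.0, 0.771]
wrist_force: [-4.2, 1.1, 4.9]
width: 0.0138
```

```bash
python3 -m jog '[[[0,0,0],[0,0,0],0],[[0,0,0],[0,0,0],0],[[0,0,0],[0,0,0],0],[[0,0,0],[0,0,-40],0],[[0,0,0],[0,0,-80],0]]';python3 -m jog '[[[0,0,0],[0,0,-40],0],[[0,0,0],[-30,-30,-60],0],[[0,0,0],[-65,-65,-60],0],[[0,0,0],[-100,-100,-60],0],[[0,0,0],[-130,-130,-60],0]]';python3 -m jog '[[[0,0,0],[-20,-20,0],0],[[0,0,0],[-20,-20,0],0],[[0,0,0],[-20,-20,0],0]]'
python3 - <<'E'
from h import *
for cam in("top",):
    c=eyes.camera_params(cam);p,d=eyes.snapshot(cam);np.savez("pics/top3.npz",p=p,d=d);P=cloud(c,d);H=P[...,2]
    h=cv2.cvtColor(p,cv2.COLOR_RGB2HSV);r=np.linalg.norm(P[...,:2]-[.507,.016],axis=2)
    def uv(m): y,x=np.nonzero(m);return np.c_[x,y]
    g=uv((h[...,0]>40)&(h[...,0]<85)&(h[...,1]>80)&(r<.06)&(H<.06));b=uv((r<.03)&(abs(H-.086)<.005));w=uv((r<.03)&(H>.075)&(h[...,2]>100))
    B=rect(onplane(c,b,.086));G=onplane(c,g,.053)[:,:2].mean(0)*1000;W=onplane(c,w,.086)[:,:2].mean(0)*1000
    print(B,"G",len(g),G,np.degrees(np.arctan2(*(G-B[0])[::-1])),"W",len(w),W,np.degrees(np.arctan2(*(W-B[0])[::-1])))
    def st(n,x0,y0,R,z):
        m=(np.linalg.norm(P[...,:2]-[x0,y0],axis=2)<R)&(abs(H-z)<.006);print(n,m.sum(),np.median(H[m]),rect(onplane(c,uv(m),z)))
    st("orange",.425,-.25,.045,.052);st("cassette",.5216,.160,.045,.102)
    lv=uv((abs(H-.1125)<.006)&(h[...,1]<60)&(abs(P[...,0]-.52)<.1)&(abs(P[...,1]-.16)<.06));print("lever",len(lv),rect(onplane(c,lv,.1125)),"pump x axis -9.2")
    kn=uv(((h[...,0]<8)|(h[...,0]>172))&(h[...,1]>150)&(H>.12)&(P[...,1]>.1));K=onplane(c,kn,.138)[:,:2].mean(0)*1000;print("knob pf",K@EX,K@EY)
    x=cv2.resize(p[130:325,125:440,::-1],None,fx=2.5,fy=2.5,interpolation=cv2.INTER_CUBIC);cv2.imwrite("pics/top3.png",x)
E
```

```text
time: 17.45
tool_pos: [0.5059, 0.015, 0.1439]
ee_rot: [-3.138, 0.003, 0.769]
wrist_force: [0.3, 0.5, 0.4]
width: 0.0463
time: 17.95
tool_pos: [0.3215, 0.0181, 0.2048]
ee_rot: [3.141, 0.0, 0.769]
wrist_force: [0.6, 1.1, 0.8]
width: 0.0472
time: 18.25
tool_pos: [0.2954, 0.0185, 0.2052]
ee_rot: [3.14, -0.001, 0.769]
wrist_force: [0.2, -0.2, 0.0]
width: 0.0472
(array([506.8,  15.7]), array([49. , 13.7]), -43.99) G 17 [533.40487123  -9.98372306] -43.990746563504366 W 28 [515.75678217   7.11383232] -43.78974241429499
orange 498 0.05212100631563421 (array([ 425.1, -250.1]), array([54.7, 34.7]), 11.79)
cassette 296 0.10217188149802708 (array([519.1, 159.7]), array([83.7, 35.9]), -10.99)
lever 564 (array([540.3, 154.3]), array([123.3,  26.4]), -6.49) pump x axis -9.2
knob pf 441.0046159989414 239.20625390585838
```

View pics/top3.png

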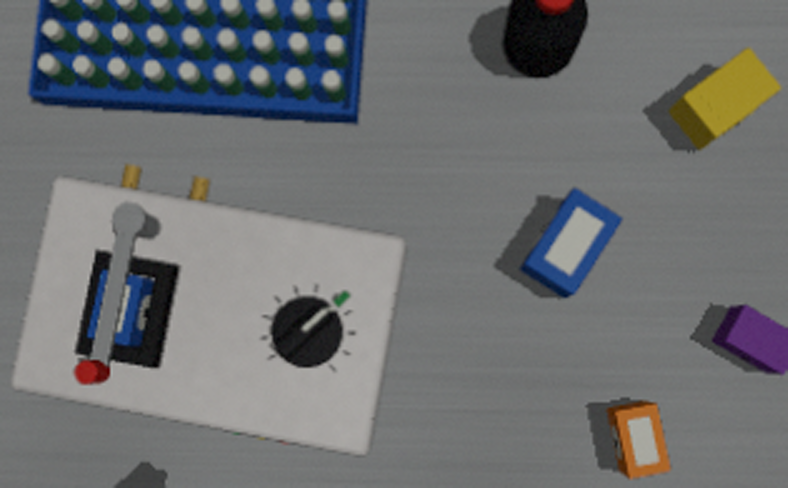

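The picture shows the white line (crop (318,318)) aimed at the tab (342,297), both at -44.0°. The lever is shut over the cassette, the orange cassette is unmoved and the arm is clear, so I hand in.

```bash
python3 -c "
from bench import close_job
print(close_job())"
```

```text
the job is handed in; nothing more can be done
None
```

The blue cassette is in the pocket, the lever is shut over it, and the dial points at the green tab. I handed the job in after about 18 s of robot time; no verdict is reported.

- **Cassette:** My first try at lowering it jammed with the cassette tilted about 16° on the pocket's near wall. I lifted it clear, levelled it in the hand and dropped it in. It then measured level, with its top at 102.4 mm (102 expected) and its centre within about 0.5 mm of the pocket. After the lever closed, the top still read 102.2 mm. Its outline was then half hidden by the lever bar, so I could not re-check its centring.
- **Lever:** I swung it to its stop, where it pushed back with about 10 N. By the hand position it was 0.2° from shut, and the final top view put it about 1° off. The automatic fit to the bar's outline read about 3° off; I put that down to the other parts in its mask. All three are inside the 0.1 rad (5.7°) limit.
- **Dial:** The bar and the tab both measured -44.0° in the final top view, and the white line -43.8°. An earlier wrist-camera view put the tab at about -46°; the limit is 8°.
- **Other items:** The orange cassette moved 0.1 mm by measurement. The ink bottle looked upright and in place, but I did not re-measure it. The arm was clear of everything at hand-in.

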